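# Line up the leather-offcut jars by height after class

## Robot

A 6-joint arm with a two-finger parallel gripper is mounted at the origin on the work surface. World frame = base frame: x ahead of the robot, y to its left, z up, the work surface at z = 0. Lengths are in m, angles in rad, forces in N, time in s.
With the tool pointing down it reaches from about 0.35 to 0.975 m from the base axis. Payload 4.9 kg.
Tool frame: the origin (TCP) lies at the very end of the fingers, on their centre line; the grasp point (between the pads) lies 19 mm behind it (ctrl.grasp_offset is the distance from the TCP to the grasp point, in m); z points along the fingers, y is the line along which they close (so a half turn about z gives the same grasp; the last joint's range is limited). The gripper opens to 85 mm and grips with 20 to 120 N. Pads are 22 mm wide; open, the fingers measure 114 mm over their backs; the gripper's body (76 mm by 85 mm) begins 54 mm behind the grasp point. The pads swing forward as they close: fully open they stand 13 mm farther back than shut.
Start: joints at [-1.457, 0.053, 1.613, -0, 1.476, -0.119], TCP at [0.144, -0.608, 0.231] pointing down, gripper open.
Joint ranges: [-3.01, 3.01], [-1.01, 2.22], [0.06, 2.58], [-1.02, 4.17], [0.09, 2.62], [-3.14, 3.14]. Speed limits (rad/s): [2.57, 2.57, 3.14, 3.14, 3.14, 3.14].

## Interface

Orientations are given as a rotation vector (axis times angle).
In Python, from station import ctrl, optics gives the robot as it stands.
- The arm moves only by the shell command python3 -m handwheel 'ROWS' [OPENING] [FORCE]. ROWS is JSON, a list of rows, each an object of numbers: "tx", "ty", "tz": the shift along the tool's x, y, z in mm; "roll": the turn about the tool's z in rad. A call has 1 to 12 rows; each row shifts and turns the commanded pose from where the row before left it, along the tool's axes as they then stand; what a row does not reach is not made up. A row lasts 1/12 s, in which the tool goes at most 41.7 mm and 7.16 degrees, less where a joint would pass 70% of its speed; a pose out of reach is approached as far as the arm can. A call with a gripper value outside its range is refused whole. OPENING is the finger opening in mm, from 0 to 85.4, set as the call begins (- or left out, the last holds). The fingers move at their own pace and stop on an object; FORCE is the grip in N (left out, the last holds). Time passes only in rows, so rows that do not move let the fingers close. It gives the time, the measured TCP pose, the force, the opening and the grip force at its end, in the units of the state.
- ctrl.get_obs(): the state, without advancing time (a new reading comes with each control period).
- optics.get_image(name): name is "scene" or "top" or "wrist"; returns (picture, depth): 400x640x3 uint8, red, green, blue; 400x640 float32, m along the optical axis (not along the pixel's ray), 0 where there is no reading.
- optics.camera_params(name): a dict with "mtx" (3x3 intrinsics, pixels), "extrinsics" (4x4, takes a point from camera to world coordinates); the wrist camera has in their place "tool_from_camera" (4x4, takes a point from camera to tool coordinates, whose origin is the TCP and whose axes are the flange's). Camera axes: x right, y down, z forward; pixel columns grow to the right and rows downward; lengths in m; the calibration is good to about 2 mm. A picture is of the moment at which its call begins: read the wrist's pose just before it. camera_params takes no time and is no camera call.
- ctrl.finish_job(): hands the job in; it is judged then, once.
The state is a dict: "t": time; "q": joint angles; "dq": joint speeds; "effort": joint torques, N m; "tool_pos": TCP position; "tool_rot": TCP orientation; "contact_force": force on the tool from outside, world axes, zero at the start; "wrist_torque": the same for the moment, N m; "opening": finger opening in m; "grip_force": force on a finger pad.
Only numpy, scipy, OpenCV 4.12 (cv2) and the standard library are available. Lean on these libraries where they do the work, as an engineer would, in place of code of your own. Each camera call takes 0.05 s, during which the arm holds its last target. There are 200 camera calls.

## Task

Tidy the leathercraft table: stand the four lidded jars of offcuts on the row of four cork pads, one centred on each pad, in order of height from the shortest at the red-block end to the tallest at the other end. Keep the jars upright all the while, set them down rather than dropping them, leave them all standing free, and do not disturb the white pot of stamping tools.

Things in the scene. Friction and masses are not known exactly. Their poses are not given: they have to be found in the camera images.
- jar_yellow: The shortest jar: a loose, closed round glass jar with yellow leather offcuts inside and a flat steel lid with a yellow disc in its middle. 40 mm diameter, 60 mm high in all, the lid being the top 14 mm and 2 mm narrower than the glass; about 80 g. It stands upright on the table. Origin at the centre of its underside, z up along its axis.
- jar_orange: The second shortest jar: a loose, closed round glass jar with orange leather offcuts inside and a flat steel lid with a orange disc in its middle. 46 mm diameter, 78 mm high in all, the lid being the top 14 mm and 2 mm narrower than the glass; about 120 g. It stands upright on the table. Origin at the centre of its underside, z up along its axis.
- jar_blue: The second tallest jar: a loose, closed round glass jar with blue leather offcuts inside and a flat steel lid with a blue disc in its middle. 52 mm diameter, 96 mm high in all, the lid being the top 14 mm and 2 mm narrower than the glass; about 170 g. It stands upright on the table. Origin at the centre of its underside, z up along its axis.
- jar_black: The tallest jar: a loose, closed round glass jar with black leather offcuts inside and a flat steel lid with a black disc in its middle. 58 mm diameter, 116 mm high in all, the lid being the top 14 mm and 2 mm narrower than the glass; about 240 g. It stands upright on the table. Origin at the centre of its underside, z up along its axis.
- pad_a: Round cork pad, fixed, 64 mm diameter, 3 mm thick, lying flat on a fixed green cutting mat (130 x 470 mm, 3 mm thick). One of four alike in a straight row along the mat, about 92 mm from centre to centre: one end of the row. Origin at the centre of its underside (on the green mat, 3 mm above the table); a jar stands on its top, 3 mm above the origin. z up.
- pad_b: Round cork pad, fixed, 64 mm diameter, 3 mm thick, lying flat on a fixed green cutting mat (130 x 470 mm, 3 mm thick). One of four alike in a straight row along the mat, about 92 mm from centre to centre: second, between pad_a and pad_c. Origin at the centre of its underside (on the green mat, 3 mm above the table); a jar stands on its top, 3 mm above the origin. z up.
- pad_c: Round cork pad, fixed, 64 mm diameter, 3 mm thick, lying flat on a fixed green cutting mat (130 x 470 mm, 3 mm thick). One of four alike in a straight row along the mat, about 92 mm from centre to centre: third, between pad_b and pad_d. Origin at the centre of its underside (on the green mat, 3 mm above the table); a jar stands on its top, 3 mm above the origin. z up.
- pad_d: Round cork pad, fixed, 64 mm diameter, 3 mm thick, lying flat on a fixed green cutting mat (130 x 470 mm, 3 mm thick). One of four alike in a straight row along the mat, about 92 mm from centre to centre: the other end of the row. Origin at the centre of its underside (on the green mat, 3 mm above the table); a jar stands on its top, 3 mm above the origin. z up.
- red_block: Fixed red plastic block, 32 x 32 x 24 mm high, on the green cutting mat at one end of the row of pads, about 70 mm beyond the centre of the end pad (pad_a or pad_d, it varies). A like block of bare pale wood stands at the other end. Origin at the centre of its underside, z up.
- stamp_pot: White plastic pot, 68 mm diameter, bristling with steel stamping tools, about 130 mm high in all, 600 g, loose, standing beside the work to the robot's left. To be left alone. Origin at the centre of its underside, z up.
Things that resemble listed ones, but are neither listed nor needed, are in the scene too. What is shaped like the jar_blue but turquoise is not meant.

How it is judged:
By the outcome, as a careful person would: the job done as asked, in the order asked, and still so for the second after the job is handed in, with the robot touching nothing.
It also fails if it takes over 90 s, if anything falls off the work surface, if the arm or the gripper's body presses on something with over 40 N, if the wrist force passes 120 N, or if a joint passes its speed limit or range.

## Working session

There is one attempt and no reset: what is moved stays moved. The work goes in short steps, Python scripts to look and compute and a shell command to move; the robot and the scene stay as the last step left them, time stands still between calls to the robot, and variables do not carry over. Pictures are saved under pics/ and viewed, at most 14 in all, crops included, and the job is handed in when it is done.

```bash
ls; mkdir -p pics; python3 - <<'E'
from station import ctrl, optics
import cv2, numpy as np
o=ctrl.get_obs();print(o['t'],o['tool_pos'],o['tool_rot'],o['opening'],ctrl.grasp_offset)
for n in ("top","scene"):
    im,d=optics.get_image(n);np.savez(f'pics/{n}0.npz',im=im,d=d);cv2.imwrite(f'pics/{n}0.png',im[:,:,::-1])
    p=optics.camera_params(n);print(n,p['mtx'].tolist(),np.round(p['extrinsics'],4).tolist())
E
```

```text
pics
0.0 [ 0.14413233 -0.60752246  0.23005725] [-3.11828335e+00 -3.64620956e-01 -1.80861541e-05] 0.08547825441815073 0.0187
top [[385.2589917035649, 0.0, 317.7554103552235], [0.0, 385.2589917035649, 196.148366254934], [0.0, 0.0, 1.0]] [[0.0241, -0.9953, 0.0942, 0.4309], [-0.9997, -0.0239, 0.0029, 0.0848], [-0.0006, -0.0942, -0.9956, 0.9378], [0.0, 0.0, 0.0, 1.0]]
scene [[473.0480368442576, 0.0, 318.0687374155144], [0.0, 473.0480368442576, 205.05104691802575], [0.0, 0.0, 1.0]] [[-0.7606, 0.4813, -0.4357, 0.9607], [0.6492, 0.5652, -0.509, 0.5892], [0.0013, -0.67, -0.7424, 0.7811], [0.0, 0.0, 0.0, 1.0]]
```

View pics/top0.png

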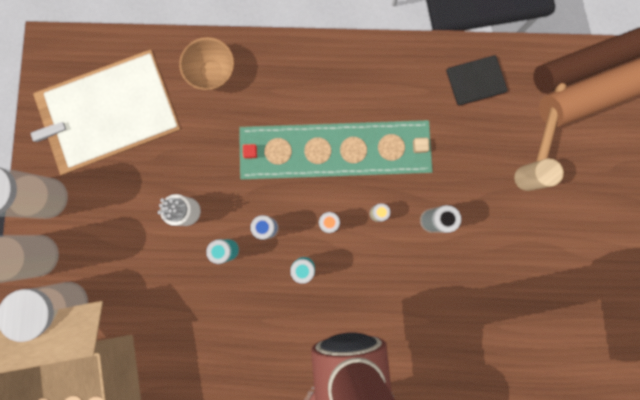

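View pics/scene0.png

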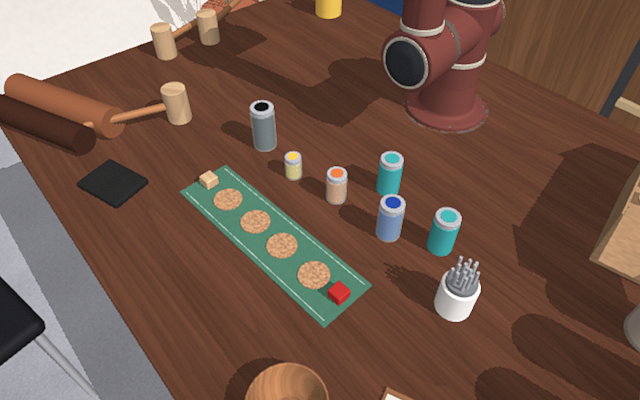

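Top view: red block at (249,151), pads at x = 278, 317, 353, 391 (row ≈150), wood block at (421,145). Lids are blue (262,227), orange (329,222), yellow (380,212), black (447,219), with two turquoise decoys at (218,251) and (302,271) and the pot at (178,209). The scene view agrees: red block (339,293), lids blue (393,203), orange (337,173), yellow (292,157), black (262,107).

```bash
cat > h.py <<'E'
import cv2, numpy as np
def ray(p,uv,E=None):
    E=p['extrinsics'] if E is None else E
    d=E[:3,:3]@np.linalg.solve(p['mtx'],[uv[0],uv[1],1]); return E[:3,3],d
def tri(rays):
    A=np.zeros((3,3));b=np.zeros(3)
    for c,d in rays:
        d=d/np.linalg.norm(d);P=np.eye(3)-np.outer(d,d);A+=P;b+=P@c
    X=np.linalg.solve(A,b)
    return X,max(np.linalg.norm(np.cross(X-c,d/np.linalg.norm(d))) for c,d in rays)
def atz(r,z): c,d=r; return c+d*(z-c[2])/d[2]
def blob(im,seed,tol=28):
    m=np.zeros((im.shape[0]+2,im.shape[1]+2),np.uint8)
    cv2.floodFill(im.copy(),m,tuple(seed),0,(tol,)*3,(tol,)*3,cv2.FLOODFILL_FIXED_RANGE|cv2.FLOODFILL_MASK_ONLY|(255<<8)|4)
    M=cv2.moments(m[1:-1,1:-1],True); return (M['m10']/M['m00'],M['m01']/M['m00']),M['m00']
def holes(im,amin):
    """non-green islands in the green mat: [(ellipse centre, area)]"""
    h=cv2.cvtColor(im,cv2.COLOR_RGB2HSV); g=cv2.inRange(h,(60,50,40),(85,255,255))
    cs,hi=cv2.findContours(g,cv2.RETR_CCOMP,cv2.CHAIN_APPROX_NONE)
    return [(cv2.fitEllipse(c)[0],cv2.fitEllipse(c)[1],cv2.contourArea(c)) for c,k in zip(cs,hi[0]) if k[3]>=0 and cv2.contourArea(c)>amin]
E
python3 - <<'E'
from station import optics
from h import *
T,S=[np.load(f'pics/{n}0.npz')['im'] for n in('top','scene')]
D=np.load('pics/top0.npz')['d']
pt,ps=optics.camera_params('top'),optics.camera_params('scene')
for n,a,b in [('yellow',(380,212),(292,157)),('orange',(329,222),(337,173)),('blue',(262,227),(393,203)),('black',(447,219),(262,107)),('turqA',(218,251),(449,217)),('turqB',(302,271),(392,159)),('red',(249,151),(339,293))]:
    (u,m),(v,k)=blob(T,a),blob(S,b)
    X,e=tri([ray(pt,u),ray(ps,v)]); print(n,X.round(4),'err',e.round(4),m,k,'depth-z',(pt['extrinsics']@np.r_[np.linalg.solve(pt['mtx'],[u[0],u[1],1])*D[round(u[1]),round(u[0])],1])[:3].round(4))
ht=[h for h in holes(T,200)];hs=holes(S,200)
print([np.round(h[0],1).tolist()+[h[2]] for h in ht],[np.round(h[0],1).tolist()+[h[2]] for h in hs])
for a,b in zip(sorted(ht,key=lambda h:h[0][0]),sorted(hs,key=lambda h:-h[0][0])):
    X,e=tri([ray(pt,a[0]),ray(ps,b[0])]);print('pad',X.round(4),e.round(4),atz(ray(pt,a[0]),.006).round(4))
print('pot',atz(ray(pt,(178,209)),.1).round(3))
E
```

```text
yellow [ 0.4824 -0.0589  0.058 ] err 0.0006 61.0 52.0 depth-z [ 0.4819 -0.0585  0.0576]
orange [0.4557 0.0604 0.0761] err 0.0005 71.0 84.0 depth-z [0.4553 0.0607 0.0772]
blue [0.4407 0.2076 0.0942] err 0.0003 99.0 128.0 depth-z [0.4404 0.2077 0.0952]
black [ 0.4681 -0.1912  0.1136] err 0.0004 123.0 84.0 depth-z [ 0.4678 -0.1909  0.1136]
turqA [0.3852 0.3014 0.0942] err 0.0003 114.0 145.0 depth-z [0.385  0.3015 0.095 ]
turqB [0.348  0.1173 0.0941] err 0.0005 117.0 102.0 depth-z [0.3476 0.1177 0.0942]
red [0.6245 0.2576 0.0196] err 0.0006 136.0 271.0 depth-z [0.6237 0.2561 0.0256]
[[317.3, 150.3, 673.5], [277.5, 150.8, 672.0], [353.0, 149.5, 679.0], [390.9, 146.8, 673.0]] [[338.3, 292.7, 429.0], [313.4, 274.5, 825.0], [281.5, 245.2, 717.0], [254.9, 221.3, 637.0], [227.5, 199.0, 575.0]]
pad [ 0.62    0.2137 -0.0352] 0.0265 [0.6286 0.189  0.006 ]
pad [ 0.6225  0.1215 -0.0659] 0.0385 [0.6322 0.0914 0.006 ]
pad [ 0.627   0.0238 -0.057 ] 0.0337 [0.6362 0.0037 0.006 ]
pad [ 0.6334 -0.0723 -0.0528] 0.0362 [ 0.6451 -0.0893  0.006 ]
pot [0.475 0.391 0.1  ]
```

The lids triangulate consistently, though about 2 mm low. The pad pairing was off by one, so I'll refine the pads with the wrist camera. First I roll to put the closing direction along world x, rising as I go.

```bash
python3 -m handwheel '[{"roll":-0.1217,"tz":-10},{"roll":-0.1217,"tz":-10},{"roll":-0.1217,"tz":-10},{"roll":-0.1217,"tz":-10},{"roll":-0.1217,"tz":-10},{"roll":-0.1217,"tz":-10},{"roll":-0.1217,"tz":-10},{"roll":-0.1217,"tz":-10},{"roll":-0.1217,"tz":-10},{"roll":-0.1217,"tz":-10},{"roll":-0.1217,"tz":-10}]'
python3 - <<'E'
from station import ctrl,optics
from scipy.spatial.transform import Rotation as R
o=ctrl.get_obs();print(R.from_rotvec(o['tool_rot']).as_matrix().round(3),o['q']); print(optics.camera_params('wrist'))
E
```

```text
[[ 0.973  0.231 -0.   ]
 [ 0.231 -0.973  0.002]
 [ 0.    -0.002 -1.   ]] [-1.45698123e+00  5.33140085e-02  1.61416692e+00 -1.59581349e-05
  1.47601801e+00 -1.18984167e-01]
{'mtx': array([[290.61325523,   0.        , 318.93808426],
       [  0.        , 290.61325523, 198.94129344],
       [  0.        ,   0.        ,   1.        ]]), 'tool_from_camera': array([[ 7.44284395e-04, -9.45736454e-01, -3.24933848e-01,
         8.42572160e-02],
       [ 9.99999575e-01,  8.80612029e-04, -2.72494907e-04,
        -2.01968794e-04],
       [ 5.43849022e-04, -3.24933507e-01,  9.45736708e-01,
        -1.41999818e-01],
       [ 0.00000000e+00,  0.00000000e+00,  0.00000000e+00,
         1.00000000e+00]])}$[0]: bad value
```

```bash
python3 -m handwheel '[{"roll":-0.12,"tz":-10},{"roll":-0.12,"tz":-10},{"roll":-0.12,"tz":-10},{"roll":-0.12,"tz":-10},{"roll":-0.12,"tz":-10},{"roll":-0.12,"tz":-10},{"roll":-0.12,"tz":-10},{"roll":-0.12,"tz":-10},{"roll":-0.12,"tz":-10},{"roll":-0.12,"tz":-10},{"roll":-0.14,"tz":-10},{}]'
python3 - <<'E'
from station import ctrl,optics
from scipy.spatial.transform import Rotation as R
o=ctrl.get_obs();print(R.from_rotvec(o['tool_rot']).as_matrix().round(3),o['q'],o['t'])
E
```

```text
[[ 0.973  0.231 -0.   ]
 [ 0.231 -0.973  0.002]
 [ 0.    -0.002 -1.   ]] [-1.45698123e+00  5.33140085e-02  1.61416692e+00 -1.59581349e-05
  1.47601801e+00 -1.18984167e-01] 0.1$[0]: bad value
```

Perhaps every key is required, or the rounding matters; I'll test with one full row.

```bash
python3 -m handwheel '[{"tx":0,"ty":0,"tz":-10,"roll":-0.12}]'; echo; python3 -m handwheel '[{"tx":0.0,"ty":0.0,"tz":-10.0,"roll":-0.12}]'; echo;  python3 -m handwheel --help | head -30
```

```text
t: 0.18
tool_pos: [0.144, -0.6065, 0.2379]
tool_rot: [-3.087, -0.553, -0.001]
contact_force: [-1.0, -0.0, -1.1]
opening: 0.0855
grip_force: 0.0

t: 0.27
tool_pos: [0.1441, -0.6072, 0.2496]
tool_rot: [-3.049, -0.744, -0.001]
contact_force: [-0.4, 0.5, 0.3]
opening: 0.0854
grip_force: 0.0
invalid input: not JSON, or not a number
```

All keys are required. I continue the roll; 1.09 rad remains.

```bash
python3 -m handwheel '[{"tx":0,"ty":0,"tz":-10,"roll":-0.12},{"tx":0,"ty":0,"tz":-10,"roll":-0.12},{"tx":0,"ty":0,"tz":-10,"roll":-0.12},{"tx":0,"ty":0,"tz":-10,"roll":-0.12},{"tx":0,"ty":0,"tz":-10,"roll":-0.12},{"tx":0,"ty":0,"tz":-10,"roll":-0.12},{"tx":0,"ty":0,"tz":-10,"roll":-0.12},{"tx":0,"ty":0,"tz":-10,"roll":-0.12},{"tx":0,"ty":0,"tz":-10,"roll":-0.12},{"tx":0,"ty":0,"tz":0,"roll":-0.01},{"tx":0,"ty":0,"tz":0,"roll":0}]'
python3 - <<'E'
from station import ctrl,optics
from scipy.spatial.transform import Rotation as R
o=ctrl.get_obs();print(R.from_rotvec(o['tool_rot']).as_matrix().round(3),o['q'].round(3),o['t'])
E
```

```text
t: 1.18
tool_pos: [0.1442, -0.6082, 0.3414]
tool_rot: [2.233, 2.209, -0.001]
contact_force: [-0.0, 0.3, -0.3]
opening: 0.0854
grip_force: 0.0
[[ 0.011  1.     0.   ]
 [ 1.    -0.011 -0.001]
 [-0.001  0.    -1.   ]] [-1.457  0.011  1.475 -0.     1.655 -1.446] 1.1833
```

```bash
python3 -m handwheel '[{"tx":29,"ty":17,"tz":0,"roll":-0.01},{"tx":29,"ty":17,"tz":0,"roll":0},{"tx":29,"ty":17,"tz":0,"roll":0},{"tx":29,"ty":17,"tz":0,"roll":0},{"tx":29,"ty":17,"tz":0,"roll":0},{"tx":29,"ty":17,"tz":0,"roll":0},{"tx":29,"ty":17,"tz":0,"roll":0},{"tx":29,"ty":17,"tz":0,"roll":0},{"tx":29,"ty":17,"tz":0,"roll":0},{"tx":29,"ty":17,"tz":0,"roll":0},{"tx":29,"ty":17,"tz":0,"roll":0},{"tx":29,"ty":17,"tz":0,"roll":0}]'
python3 -m handwheel '[{"tx":29,"ty":17,"tz":0,"roll":0},{"tx":29,"ty":17,"tz":0,"roll":0},{"tx":29,"ty":17,"tz":0,"roll":0},{"tx":29,"ty":17,"tz":0,"roll":0},{"tx":29,"ty":17,"tz":0,"roll":0},{"tx":29,"ty":17,"tz":0,"roll":0},{"tx":29,"ty":17,"tz":0,"roll":0},{"tx":29,"ty":17,"tz":0,"roll":0},{"tx":29,"ty":17,"tz":0,"roll":0},{"tx":29,"ty":17,"tz":0,"roll":0},{"tx":0,"ty":0,"tz":0,"roll":0},{"tx":0,"ty":0,"tz":0,"roll":0}]'
cat > w.py <<'E'
import sys; from station import ctrl,optics; from h import *
o=ctrl.get_obs(); im,d=optics.get_image('wrist'); n=sys.argv[1]
np.savez(f'pics/{n}.npz',im=im,d=d,p=o['tool_pos'],r=o['tool_rot']); cv2.imwrite(f'pics/{n}.png',im[:,:,::-1]); print(o['q'].round(2))
E
python3 w.py w1
python3 -m handwheel '[{"tx":35,"ty":0,"tz":0,"roll":0},{"tx":35,"ty":0,"tz":0,"roll":0},{"tx":35,"ty":0,"tz":0,"roll":0},{"tx":35,"ty":0,"tz":0,"roll":0},{"tx":0,"ty":0,"tz":0,"roll":0},{"tx":0,"ty":0,"tz":0,"roll":0}]'
python3 w.py w2
python3 -c "
import cv2;a,b=[cv2.imread(f'pics/w{i}.png') for i in(1,2)];cv2.imwrite('pics/w12.png',cv2.resize(cv2.vconcat([a,b]),(480,600),interpolation=3))"
```

```text
t: 2.18
tool_pos: [0.348, -0.2581, 0.3399]
tool_rot: [-2.222, -2.219, -0.0]
contact_force: [0.7, 0.1, 0.3]
opening: 0.0854
grip_force: 0.0
t: 3.18
tool_pos: [0.5171, 0.0318, 0.3395]
tool_rot: [-2.217, -2.223, 0.003]
contact_force: [0.2, -0.8, -0.7]
opening: 0.0853
grip_force: 0.0
[-0.08 -0.24  1.71 -0.    1.68 -0.09]
t: 3.73
tool_pos: [0.5164, 0.1705, 0.3408]
tool_rot: [-2.219, -2.224, 0.002]
contact_force: [1.3, -0.3, -0.6]
opening: 0.0856
grip_force: 0.0
[ 0.18 -0.18  1.66 -0.    1.67  0.18]
```

View pics/w12.png

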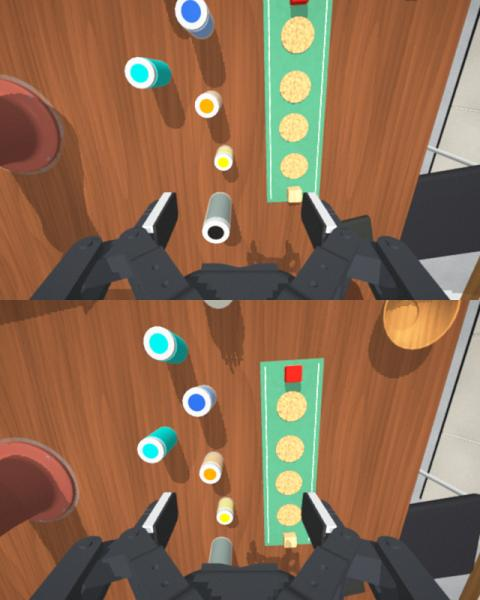

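Both wrist views show the row of pads with the red block at the top. In full-resolution pixels, w1 has lids blue (254,15), orange (276,140), yellow (298,215), black (288,309). w2 has blue (263,136), orange (281,232), yellow (300,289), with the black lid hidden by the gripper.

```bash
cat > fuse.py <<'E'
from station import optics
from h import *
from scipy.spatial.transform import Rotation as R
pt,ps,pw=[optics.camera_params(n) for n in('top','scene','wrist')]
def load(n):
    z=np.load(f'pics/{n}.npz');E=np.eye(4);E[:3,:3]=R.from_rotvec(z['r']).as_matrix();E[:3,3]=z['p'];return z['im'],E@pw['tool_from_camera']
E
python3 - <<'E'
from fuse import *
a,Ea=load('w1');b,Eb=load('w2');T,S=[np.load(f'pics/{n}0.npz')['im'] for n in('top','scene')]
for n,u,v,z in [('yellow',(298,215),(300,289),.06),('orange',(276,140),(281,232),.078),('blue',(254,15),(263,136),.096),('black',(288,309),None,.116)]:
    r=[ray(pw,blob(a,u)[0],Ea)]; A=[blob(a,u)[1]]
    if v: r.append(ray(pw,blob(b,v)[0],Eb));A.append(blob(b,v)[1]);print(n,'tri',tri(r)[0].round(4),tri(r)[1].round(4),end=' ')
    print(n,'atz',[atz(q,z).round(4)[:2].tolist() for q in r],A)
k=lambda h:-h[0][0]
L=[]
for im,p,E,key in[(T,pt,pt['extrinsics'],lambda h:h[0][0]),(S,ps,ps['extrinsics'],lambda h:-h[0][0]),(a,pw,Ea,lambda h:h[0][1]),(b,pw,Eb,lambda h:h[0][1])]:
    hs=[h for h in holes(im,300) if min(h[1])/max(h[1])>.6]; hs.sort(key=key)
    print([(np.round(h[0]).tolist(),h[2]) for h in hs]); 
    print([atz(ray(p,h[0],E),.006).round(4)[:2].tolist() for h in hs])
    L.append([ray(p,h[0],E) for h in hs])
E
```

```text
yellow tri [ 0.4829 -0.0582  0.0588] 0.0002 yellow atz [[0.4828, -0.0577], [0.4832, -0.0573]] [127.0, 94.0]
orange tri [0.456  0.0612 0.0766] 0.0 orange atz [[0.4562, 0.0614], [0.4563, 0.0619]] [232.0, 159.0]
blue tri [0.4413 0.2081 0.0953] 0.0001 blue atz [[0.4414, 0.208], [0.4415, 0.2082]] [571.0, 375.0]
black atz [[0.4691, -0.1889]] [268.0]
[([278.0, 151.0], 672.0), ([317.0, 150.0], 673.5), ([353.0, 150.0], 679.0), ([391.0, 147.0], 673.0)]
[[0.6286, 0.189], [0.6322, 0.0914], [0.6362, 0.0037], [0.6451, -0.0893]]
[([338.0, 293.0], 429.0), ([313.0, 275.0], 825.0), ([281.0, 245.0], 717.0), ([255.0, 221.0], 637.0), ([227.0, 199.0], 575.0)]
[[0.6216, 0.2524], [0.6311, 0.1907], [0.6349, 0.0934], [0.6391, 0.0058], [0.6479, -0.0873]]
[([396.0, 46.0], 1848.0), ([393.0, 115.0], 1506.5), ([391.0, 170.0], 1272.0), ([392.0, 221.0], 1085.5)]
[[0.6292, 0.1899], [0.633, 0.0926], [0.6369, 0.0051], [0.6458, -0.0877]]
[([391.0, 98.0], 625.5), ([388.0, 141.0], 1380.5), ([386.0, 198.0], 1162.0), ([385.0, 243.0], 997.5)]
[[0.6278, 0.2568], [0.6292, 0.1903], [0.633, 0.0931], [0.637, 0.0057]]
```

Pads at z = 0.006: (.629,.190), (.633,.093), (.637,.0055), (.646,-.0875). Jars: yellow (.483,-.058), orange (.456,.061), blue (.441,.208), black (.469,-.190). Now I move over yellow.

```bash
python3 -m handwheel '[{"tx":-32.6,"ty":-4.8,"tz":0,"roll":0},{"tx":-32.6,"ty":-4.8,"tz":0,"roll":0},{"tx":-32.6,"ty":-4.8,"tz":0,"roll":0},{"tx":-32.6,"ty":-4.8,"tz":0,"roll":0},{"tx":-32.6,"ty":-4.8,"tz":0,"roll":0},{"tx":-32.6,"ty":-4.8,"tz":0,"roll":0},{"tx":-32.6,"ty":-4.8,"tz":0,"roll":0},{"tx":0,"ty":0,"tz":40,"roll":0},{"tx":0,"ty":0,"tz":40,"roll":0},{"tx":0,"ty":0,"tz":40,"roll":0},{"tx":0,"ty":0,"tz":40,"roll":0},{"tx":0,"ty":0,"tz":40,"roll":0}]'
python3 -m handwheel '[{"tx":0,"ty":0,"tz":20,"roll":0},{"tx":0,"ty":0,"tz":0,"roll":0},{"tx":0,"ty":0,"tz":0,"roll":0}]'
```

```text
t: 4.78
tool_pos: [0.4828, -0.0599, 0.1397]
tool_rot: [2.223, 2.218, 0.0]
contact_force: [0.7, -0.7, 0.5]
opening: 0.0855
grip_force: 0.0
t: 5.03
tool_pos: [0.4825, -0.059, 0.1205]
tool_rot: [-2.221, -2.219, 0.002]
contact_force: [0.3, 0.3, 1.3]
opening: 0.0854
grip_force: 0.0
```

```bash
python3 -m handwheel '[{"tx":1,"ty":0,"tz":30,"roll":0},{"tx":0,"ty":0,"tz":30,"roll":0},{"tx":0,"ty":0,"tz":30,"roll":0},{"tx":0,"ty":0,"tz":19,"roll":0},{"tx":0,"ty":0,"tz":0,"roll":0}]'
python3 -m handwheel '[{"tx":0,"ty":0,"tz":0,"roll":0},{"tx":0,"ty":0,"tz":0,"roll":0},{"tx":0,"ty":0,"tz":0,"roll":0},{"tx":0,"ty":0,"tz":0,"roll":0},{"tx":0,"ty":0,"tz":0,"roll":0},{"tx":0,"ty":0,"tz":0,"roll":0},{"tx":0,"ty":0,"tz":0,"roll":0},{"tx":0,"ty":0,"tz":0,"roll":0},{"tx":0,"ty":0,"tz":0,"roll":0},{"tx":0,"ty":0,"tz":0,"roll":0}]' 25 30
```

```text
t: 5.45
tool_pos: [0.4824, -0.0572, 0.0109]
tool_rot: [-2.219, -2.22, 0.003]
contact_force: [-0.4, 0.5, -0.0]
opening: 0.0857
grip_force: 0.0
t: 6.28
tool_pos: [0.4857, -0.0575, 0.015]
tool_rot: [2.216, 2.221, 0.003]
contact_force: [-1.2, -0.5, 6.1]
opening: 0.0394
grip_force: 29.9
```

```bash
python3 -m handwheel '[{"tx":0,"ty":0,"tz":0,"roll":0},{"tx":0,"ty":0,"tz":0,"roll":0}]'; python3 w.py w3; python3 -m handwheel '[{"tx":0,"ty":0,"tz":-10,"roll":0},{"tx":0,"ty":0,"tz":-20,"roll":0},{"tx":0,"ty":0,"tz":0,"roll":0}]';python3 w.py w4;python3 -c "
import cv2;a,b=[cv2.imread(f'pics/w{i}.png')[150:] for i in(3,4)];cv2.imwrite('pics/w34.png',cv2.vconcat([a,b]))"
```

```text
t: 6.45
tool_pos: [0.4857, -0.0575, 0.015]
tool_rot: [2.216, 2.221, 0.003]
contact_force: [-1.8, -0.5, 6.9]
opening: 0.0391
grip_force: 29.9
[-0.27 -0.03  2.09 -0.    1.08 -0.27]
t: 6.75
tool_pos: [0.4868, -0.0576, 0.0468]
tool_rot: [2.214, 2.219, 0.006]
contact_force: [1.7, -0.5, -0.0]
opening: 0.0392
grip_force: 30.5
[-0.27 -0.08  2.07  0.    1.14 -0.27]
```

View pics/w34.png

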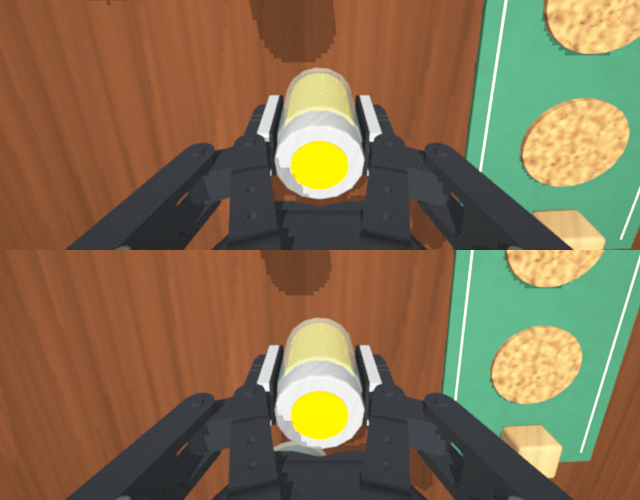

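Jar held squarely, lid at (320,315) in w3, and it lifted with the gripper. The TCP moved +3 mm in x and +4 mm in z while closing, so I check where the lid is in the tool frame.

```bash
cat > held.py <<'E'
import sys
from fuse import *
def held(n,seed,tol=28):
    z=np.load(f'pics/{n}.npz');(c,A)=blob(z['im'],seed,tol);im,E=load(n)
    m=z['d'][round(c[1])-4:round(c[1])+5,round(c[0])-4:round(c[0])+5];d=np.median(m[m>0])
    Xc=np.linalg.solve(pw['mtx'],[c[0],c[1],1])*d
    print(n,'px',np.round(c,1),A,'world',(E@np.r_[Xc,1])[:3].round(4),'tool',(pw['tool_from_camera']@np.r_[Xc,1])[:3].round(4),'tcp',z['p'].round(4))
if __name__=='__main__': held(sys.argv[1],(int(sys.argv[2]),int(sys.argv[3])))
E
python3 held.py w3 320 315; python3 held.py w4 320 315; python3 - <<'E'
from station import ctrl
for i in range(3): o=ctrl.get_obs();print(o['tool_pos'],o['tool_rot'],o['t'],o['contact_force'])
E
```

```text
w3 px [319.2 314.9] 2079.0 world [ 0.4862 -0.0573  0.0593] tool [ 0.0001  0.0006 -0.0443] tcp [ 0.4857 -0.0575  0.015 ]
w4 px [319.2 314.8] 2075.0 world [ 0.4871 -0.0574  0.091 ] tool [ 0.0001  0.0006 -0.0442] tcp [ 0.4868 -0.0576  0.0468]
[ 0.48614691 -0.05738863  0.04531625] [2.21518995 2.21988251 0.00503812] 6.8 [-0.26010832 -0.36639493 -0.76660931]
[ 0.48614691 -0.05738863  0.04531625] [2.21518995 2.21988251 0.00503812] 6.8 [-0.26010832 -0.36639493 -0.76660931]
[ 0.48614691 -0.05738863  0.04531625] [2.21518995 2.21988251 0.00503812] 6.8 [-0.26010832 -0.36639493 -0.76660931]
```

Jar centred in the grip; its underside is about 15.3 mm below the TCP. Carry it to the red-end pad.

```bash
python3 -m handwheel '[{"tx":0,"ty":0,"tz":-35,"roll":0},{"tx":0,"ty":0,"tz":-35,"roll":0},{"tx":30.9,"ty":17.8,"tz":-20,"roll":0},{"tx":30.9,"ty":17.8,"tz":0,"roll":0},{"tx":30.9,"ty":17.8,"tz":0,"roll":0},{"tx":30.9,"ty":17.8,"tz":0,"roll":0},{"tx":30.9,"ty":17.8,"tz":0,"roll":0},{"tx":30.9,"ty":17.8,"tz":0,"roll":0},{"tx":30.9,"ty":17.8,"tz":0,"roll":0},{"tx":30.9,"ty":17.8,"tz":0,"roll":0},{"tx":0,"ty":0,"tz":0,"roll":0},{"tx":0,"ty":0,"tz":0,"roll":0}]'
python3 -m handwheel '[{"tx":0,"ty":0,"tz":35,"roll":0},{"tx":0,"ty":0,"tz":35,"roll":0},{"tx":0,"ty":0,"tz":15,"roll":0},{"tx":0,"ty":0,"tz":0,"roll":0},{"tx":0,"ty":0,"tz":0,"roll":0}]'; python3 w.py w5;  python3 held.py w5 320 315
```

```text
t: 7.8
tool_pos: [0.6256, 0.1922, 0.131]
tool_rot: [-2.216, -2.226, 0.002]
contact_force: [-0.2, -0.5, -0.8]
opening: 0.0391
grip_force: 30.8
t: 8.22
tool_pos: [0.6247, 0.1898, 0.0464]
tool_rot: [-2.219, -2.222, 0.003]
contact_force: [0.5, -0.7, 0.8]
opening: 0.0387
grip_force: 30.8
[ 0.18  0.29  1.67 -0.    1.18  0.18]
w5 px [319.1 314.8] 2074.0 world [0.6254 0.1899 0.0906] tool [ 0.0001  0.0006 -0.0442] tcp [0.6247 0.1898 0.0464]
```

```bash
python3 -m handwheel '[{"tx":0,"ty":3.7,"tz":0,"roll":0},{"tx":0,"ty":0,"tz":12,"roll":0},{"tx":0,"ty":0,"tz":8,"roll":0},{"tx":0,"ty":0,"tz":0,"roll":0},{"tx":0,"ty":0,"tz":0,"roll":0}]'; python3 -m handwheel '[{"tx":0,"ty":0,"tz":2.5,"roll":0},{"tx":0,"ty":0,"tz":2.5,"roll":0},{"tx":0,"ty":0,"tz":0,"roll":0},{"tx":0,"ty":0,"tz":0,"roll":0}]'; python3 w.py w6;  python3 held.py w6 320 315
```

```text
t: 8.68
tool_pos: [0.6285, 0.1905, 0.0262]
tool_rot: [-2.218, -2.223, 0.003]
contact_force: [-0.3, -0.0, -0.5]
opening: 0.0393
grip_force: 30.8
t: 9.02
tool_pos: [0.6293, 0.1907, 0.0222]
tool_rot: [-2.219, -2.224, 0.0]
contact_force: [-0.6, -0.2, -1.3]
opening: 0.039
grip_force: 30.8
[0.18 0.33 1.67 0.   1.14 0.18]
w6 px [319.2 314.7] 2071.0 world [0.6299 0.1907 0.0662] tool [-0.      0.0006 -0.0441] tcp [0.6293 0.1907 0.0222]
```

```bash
for i in 1 2; do python3 -m handwheel '[{"tx":0,"ty":0,"tz":0.6,"roll":0},{"tx":0,"ty":0,"tz":0,"roll":0}]' | grep -E 'pos|force'; done
```

```text
tool_pos: [0.6295, 0.1907, 0.0218]
contact_force: [-0.3, 0.5, -0.6]
grip_force: 30.8
tool_pos: [0.6295, 0.1907, 0.0212]
contact_force: [0.1, -0.1, -0.6]
grip_force: 30.9
```

```bash
for i in 1 2; do python3 -m handwheel '[{"tx":0,"ty":0,"tz":0.5,"roll":0},{"tx":0,"ty":0,"tz":0,"roll":0}]' | grep -E 'pos|force'; done
```

```text
tool_pos: [0.6295, 0.1907, 0.0211]
contact_force: [-2.8, 0.8, 2.2]
grip_force: 31.1
tool_pos: [0.6295, 0.1907, 0.0211]
contact_force: [-2.5, -0.7, 5.3]
grip_force: 31.5
```

Contact felt, so the jar stands on the pad. I open, rise, and continue to orange.

```bash
python3 -m handwheel '[{"tx":0,"ty":0,"tz":0,"roll":0},{"tx":0,"ty":0,"tz":0,"roll":0},{"tx":0,"ty":0,"tz":0,"roll":0},{"tx":0,"ty":0,"tz":0,"roll":0},{"tx":0,"ty":0,"tz":0,"roll":0}]' 70; python3 -m handwheel '[{"tx":0,"ty":0,"tz":-20,"roll":0},{"tx":0,"ty":0,"tz":-30,"roll":0},{"tx":0,"ty":0,"tz":-35,"roll":0},{"tx":0,"ty":0,"tz":-35,"roll":0},{"tx":0,"ty":0,"tz":0,"roll":0},{"tx":0,"ty":0,"tz":0,"roll":0}]'; python3 w.py w7; python3 - <<'E'
from fuse import *
a,E=load('w7');h=cv2.cvtColor(a,cv2.COLOR_RGB2HSV);m=cv2.inRange(h,(26,200,200),(34,255,255))
n,_,s,c=cv2.connectedComponentsWithStats(m);i=1+np.argmax(s[1:,4]);print(c[i],s[i,4],atz(ray(pw,c[i],E),.066))
E
```

```text
t: 10.15
tool_pos: [0.6293, 0.1906, 0.0199]
tool_rot: [-2.219, -2.224, 0.0]
contact_force: [0.9, 0.1, 0.1]
opening: 0.0696
grip_force: 0.0
t: 10.65
tool_pos: [0.6316, 0.1911, 0.1442]
tool_rot: [2.216, 2.221, 0.009]
contact_force: [-0.6, 0.1, -0.9]
opening: 0.07
grip_force: 0.0
[ 0.18  0.19  1.61 -0.    1.33  0.18]
[315.16457961 209.22898032] 559 [0.62957274 0.19097815 0.066     ]
```

Yellow stands at (.6296,.191), within 1 mm of its pad centre. Now orange.

```bash
python3 -m handwheel '[{"tx":-21.6,"ty":-29,"tz":0,"roll":0},{"tx":-21.6,"ty":-29,"tz":0,"roll":0},{"tx":-21.6,"ty":-29,"tz":0,"roll":0},{"tx":-21.6,"ty":-29,"tz":0,"roll":0},{"tx":-21.6,"ty":-29,"tz":0,"roll":0},{"tx":-21.6,"ty":-29,"tz":0,"roll":0},{"tx":0,"ty":0,"tz":0,"roll":0},{"tx":0,"ty":0,"tz":0,"roll":0}]' 85; python3 w.py w8; python3 - <<'E'
from fuse import *
a,E=load('w8');h=cv2.cvtColor(a,cv2.COLOR_RGB2HSV);m=cv2.inRange(h,(8,220,200),(24,255,255))
n,_,s,c=cv2.connectedComponentsWithStats(m);i=1+np.argmax(s[1:,4]);print(c[i],s[i,4],atz(ray(pw,c[i],E),.078))
E
```

```text
t: 11.37
tool_pos: [0.4532, 0.0601, 0.1377]
tool_rot: [-2.22, -2.22, 0.003]
contact_force: [-0.1, 0.4, -0.6]
opening: 0.0849
grip_force: 0.0
[-0.03 -0.29  2.08  0.    1.35 -0.03]
[322.94285714 215.54285714] 840 [0.45650465 0.06194298 0.078     ]
```

```bash
python3 -m handwheel '[{"tx":1.5,"ty":3,"tz":30,"roll":0},{"tx":0,"ty":0,"tz":35,"roll":0},{"tx":0,"ty":0,"tz":35,"roll":0},{"tx":0,"ty":0,"tz":17,"roll":0},{"tx":0,"ty":0,"tz":0,"roll":0},{"tx":0,"ty":0,"tz":0,"roll":0}]'
python3 -m handwheel '[{"tx":0,"ty":0,"tz":0,"roll":0},{"tx":0,"ty":0,"tz":0,"roll":0},{"tx":0,"ty":0,"tz":0,"roll":0},{"tx":0,"ty":0,"tz":0,"roll":0},{"tx":0,"ty":0,"tz":0,"roll":0},{"tx":0,"ty":0,"tz":0,"roll":0},{"tx":0,"ty":0,"tz":0,"roll":0},{"tx":0,"ty":0,"tz":0,"roll":0},{"tx":0,"ty":0,"tz":0,"roll":0}]' 30 30; python3 w.py w9; python3 -c "
from held import *
im=np.load('pics/w9.npz')['im'];m=cv2.inRange(cv2.cvtColor(im,cv2.COLOR_RGB2HSV),(8,220,200),(24,255,255))
n,_,s,c=cv2.connectedComponentsWithStats(m);i=1+np.argmax(s[1:,4]);held('w9',tuple(int(v) for v in c[i]))"
```

```text
t: 11.92
tool_pos: [0.4584, 0.0628, 0.022]
tool_rot: [-2.217, -2.223, 0.003]
contact_force: [0.0, 0.8, -0.2]
opening: 0.0847
grip_force: 0.0
t: 12.67
tool_pos: [0.46, 0.0623, 0.025]
tool_rot: [2.218, 2.222, 0.003]
contact_force: [-0.8, 0.5, 6.4]
opening: 0.0452
grip_force: 31.0
[-0.03 -0.11  2.14  0.    1.11 -0.03]
w9 px [320.2 327.5] 2633.0 world [0.4608 0.0634 0.0773] tool [ 0.0011  0.001  -0.0523] tcp [0.46   0.0623 0.025 ]
```

```bash
python3 -m handwheel '[{"tx":0,"ty":0,"tz":-20,"roll":0},{"tx":0,"ty":0,"tz":-35,"roll":0},{"tx":5.9,"ty":34.4,"tz":0,"roll":0},{"tx":5.9,"ty":34.4,"tz":0,"roll":0},{"tx":5.9,"ty":34.4,"tz":0,"roll":0},{"tx":5.9,"ty":34.4,"tz":0,"roll":0},{"tx":5.9,"ty":34.4,"tz":0,"roll":0},{"tx":0,"ty":0,"tz":20,"roll":0},{"tx":0,"ty":0,"tz":15,"roll":0},{"tx":0,"ty":0,"tz":0,"roll":0},{"tx":0,"ty":0,"tz":0,"roll":0}]'; python3 w.py w10; python3 held.py w10 320 327
```

```text
t: 13.63
tool_pos: [0.6278, 0.0919, 0.0406]
tool_rot: [-2.217, -2.221, 0.006]
contact_force: [-0.2, -0.4, -1.1]
opening: 0.0453
grip_force: 31.7
[ 0.03  0.26  1.72 -0.    1.17  0.03]
w10 px [320.2 327.5] 2657.0 world [0.6291 0.0929 0.0929] tool [ 0.001   0.001  -0.0523] tcp [0.6278 0.0919 0.0406]
```

```bash
python3 -m handwheel '[{"tx":0,"ty":3.9,"tz":0,"roll":0},{"tx":0,"ty":0,"tz":4,"roll":0},{"tx":0,"ty":0,"tz":4,"roll":0},{"tx":0,"ty":0,"tz":0,"roll":0},{"tx":0,"ty":0,"tz":0,"roll":0}]'; for i in 1 2 3; do python3 -m handwheel '[{"tx":0,"ty":0,"tz":0.6,"roll":0},{"tx":0,"ty":0,"tz":0,"roll":0}]' | grep -E 'pos|contact'; done;  python3 w.py w11; python3 held.py w11 320 327
```

```text
t: 14.1
tool_pos: [0.6341, 0.0921, 0.0349]
tool_rot: [-2.219, -2.223, 0.001]
contact_force: [0.7, -0.7, -0.7]
opening: 0.0455
grip_force: 31.7
tool_pos: [0.6345, 0.0921, 0.0345]
contact_force: [0.1, -0.6, -1.1]
tool_pos: [0.6345, 0.0921, 0.0339]
contact_force: [0.1, 0.4, -1.3]
tool_pos: [0.6344, 0.0921, 0.0332]
contact_force: [-0.4, 0.6, -1.9]
[0.03 0.28 1.71 0.   1.15 0.03]
w11 px [320.2 327.6] 2671.0 world [0.6354 0.093  0.0854] tool [ 0.0009  0.001  -0.0522] tcp [0.6344 0.0921 0.0332]
```

```bash
python3 -m handwheel '[{"tx":0,"ty":-2.3,"tz":0.8,"roll":0},{"tx":0,"ty":0,"tz":0,"roll":0}]'| grep -E 'pos|contact'; for i in 1 2 3; do python3 -m handwheel '[{"tx":0,"ty":0,"tz":0.6,"roll":0},{"tx":0,"ty":0,"tz":0,"roll":0}]' | grep -E 'pos|contact'; done
```

```text
tool_pos: [0.6317, 0.0921, 0.0322]
contact_force: [0.6, -0.8, -1.5]
tool_pos: [0.632, 0.0921, 0.0318]
contact_force: [0.4, -0.3, -1.8]
tool_pos: [0.6322, 0.0921, 0.0312]
contact_force: [-0.0, 0.5, -1.8]
tool_pos: [0.6322, 0.0921, 0.0311]
contact_force: [-1.7, -0.6, 0.9]
```

```bash
python3 -m handwheel '[{"tx":0,"ty":0,"tz":0,"roll":0},{"tx":0,"ty":0,"tz":0,"roll":0},{"tx":0,"ty":0,"tz":0,"roll":0},{"tx":0,"ty":0,"tz":0,"roll":0},{"tx":0,"ty":0,"tz":0,"roll":0}]' 75|tail -2; python3 -m handwheel '[{"tx":0,"ty":0,"tz":-20,"roll":0},{"tx":0,"ty":0,"tz":-40,"roll":0},{"tx":0,"ty":0,"tz":-40,"roll":0},{"tx":0,"ty":0,"tz":-40,"roll":0},{"tx":0,"ty":0,"tz":0,"roll":0},{"tx":0,"ty":0,"tz":0,"roll":0}]'; python3 w.py w12; cat > col.py <<'E'
import sys
from held import *
R_={'yellow':((26,200,200),(34,255,255)),'orange':((8,220,200),(24,255,255)),'blue':((108,150,120),(120,255,255)),'black':((0,0,0),(180,255,45))}
def col(n,name,z,near=None):
    im,E=load(n);m=cv2.inRange(cv2.cvtColor(im,cv2.COLOR_RGB2HSV),*R_[name])
    k,_,s,c=cv2.connectedComponentsWithStats(m)
    for i in sorted(range(1,k),key=lambda i:-s[i,4])[:2 if name!='black' else 5]: print(name,c[i].round(1),s[i,4],atz(ray(pw,c[i],E),z)[:2].round(4))
if __name__=='__main__': col(sys.argv[1],sys.argv[2],float(sys.argv[3]))
E
python3 col.py w12 orange .084; python3 col.py w12 yellow .066
python3 -m handwheel '[{"tx":19.3,"ty":-31.8,"tz":0,"roll":0},{"tx":19.3,"ty":-31.8,"tz":0,"roll":0},{"tx":19.3,"ty":-31.8,"tz":0,"roll":0},{"tx":19.3,"ty":-31.8,"tz":0,"roll":0},{"tx":19.3,"ty":-31.8,"tz":0,"roll":0},{"tx":19.3,"ty":-31.8,"tz":0,"roll":0},{"tx":0,"ty":0,"tz":0,"roll":0},{"tx":0,"ty":0,"tz":0,"roll":0}]' 85; python3 w.py w13; python3 col.py w13 blue .096
```

```text
opening: 0.0751
grip_force: 0.0
t: 16.23
tool_pos: [0.6346, 0.0921, 0.1754]
tool_rot: [2.215, 2.22, 0.009]
contact_force: [0.6, -0.8, -1.5]
opening: 0.0749
grip_force: 0.0
[ 0.03  0.12  1.63 -0.    1.38  0.03]
orange [314.8 203.9] 636 [0.6323 0.0917]
yellow [311.2  80.7] 651 [0.6295 0.1904]
t: 16.95
tool_pos: [0.4387, 0.2079, 0.1682]
tool_rot: [-2.215, -2.225, 0.005]
contact_force: [0.2, 0.1, 0.3]
opening: 0.0851
grip_force: 0.0
[ 0.29 -0.24  1.99 -0.    1.39  0.28]
blue [322.5 210.5] 1043 [0.4417 0.2087]
```

```bash
python3 -m handwheel '[{"tx":1,"ty":1.3,"tz":32,"roll":0},{"tx":0,"ty":0,"tz":40,"roll":0},{"tx":0,"ty":0,"tz":40,"roll":0},{"tx":0,"ty":0,"tz":20,"roll":0},{"tx":0,"ty":0,"tz":0,"roll":0},{"tx":0,"ty":0,"tz":0,"roll":0}]'
python3 -m handwheel '[{"tx":0,"ty":0,"tz":0,"roll":0},{"tx":0,"ty":0,"tz":0,"roll":0},{"tx":0,"ty":0,"tz":0,"roll":0},{"tx":0,"ty":0,"tz":0,"roll":0},{"tx":0,"ty":0,"tz":0,"roll":0},{"tx":0,"ty":0,"tz":0,"roll":0},{"tx":0,"ty":0,"tz":0,"roll":0},{"tx":0,"ty":0,"tz":0,"roll":0}]' 35 30; python3 w.py w14; python3 col.py w14 blue .096
```

```text
t: 17.5
tool_pos: [0.442, 0.2074, 0.0371]
tool_rot: [-2.219, -2.221, 0.006]
contact_force: [0.8, 0.1, 1.0]
opening: 0.085
grip_force: 0.0
t: 18.17
tool_pos: [0.4439, 0.2089, 0.0411]
tool_rot: [2.218, 2.222, 0.004]
contact_force: [-2.1, -1.0, 6.1]
opening: 0.0517
grip_force: 31.0
[ 0.29 -0.07  2.07 -0.    1.13  0.29]
blue [319.2 328.9] 3558 [0.4443 0.2116]
```

```bash
python3 held.py w14 319 329; python3 -m handwheel '[{"tx":0,"ty":0,"tz":-20,"roll":0},{"tx":0,"ty":0,"tz":-40,"roll":0},{"tx":0,"ty":0,"tz":-40,"roll":0},{"tx":-25.6,"ty":24.1,"tz":0,"roll":0},{"tx":-25.6,"ty":24.1,"tz":0,"roll":0},{"tx":-25.6,"ty":24.1,"tz":0,"roll":0},{"tx":-25.6,"ty":24.1,"tz":0,"roll":0},{"tx":-25.6,"ty":24.1,"tz":0,"roll":0},{"tx":-25.6,"ty":24.1,"tz":0,"roll":0},{"tx":-25.6,"ty":24.1,"tz":0,"roll":0},{"tx":-25.6,"ty":24.1,"tz":0,"roll":0},{"tx":0,"ty":0,"tz":0,"roll":0}]';  python3 -m handwheel '[{"tx":0,"ty":0,"tz":40,"roll":0},{"tx":0,"ty":0,"tz":30,"roll":0},{"tx":0,"ty":0,"tz":10,"roll":0},{"tx":0,"ty":0,"tz":0,"roll":0},{"tx":0,"ty":0,"tz":0,"roll":0}]';python3 w.py w15; python3 held.py w15 319 329
```

```text
w14 px [320.3 327.3] 3233.0 world [0.4447 0.2116 0.0951] tool [ 0.0027  0.001  -0.054 ] tcp [0.4439 0.2089 0.0411]
t: 19.22
tool_pos: [0.6393, -0.0007, 0.1397]
tool_rot: [2.221, 2.215, 0.002]
contact_force: [-1.9, -0.1, -0.5]
opening: 0.0518
grip_force: 32.7
t: 19.63
tool_pos: [0.6356, 0.0044, 0.0592]
tool_rot: [-2.219, -2.224, 0.0]
contact_force: [0.1, -0.2, -1.0]
opening: 0.051
grip_force: 32.6
[-0.11  0.24  1.71 -0.    1.19 -0.11]
w15 px [320.6 326.8] 3176.0 world [0.6367 0.0073 0.1132] tool [ 0.0029  0.0011 -0.054 ] tcp [0.6356 0.0044 0.0592]
```

```bash
python3 -m handwheel '[{"tx":0,"ty":0,"tz":5,"roll":0},{"tx":0,"ty":0,"tz":4,"roll":0},{"tx":0,"ty":0,"tz":0,"roll":0},{"tx":0,"ty":0,"tz":0,"roll":0}]'|grep pos; for i in 1 2 3; do python3 -m handwheel '[{"tx":0,"ty":0,"tz":0.6,"roll":0},{"tx":0,"ty":0,"tz":0,"roll":0}]' | grep -E 'pos|contact'; done
```

```text
tool_pos: [0.6358, 0.0041, 0.0501]
tool_pos: [0.6358, 0.0041, 0.0493]
contact_force: [0.6, 0.0, -1.8]
tool_pos: [0.6356, 0.0041, 0.0485]
contact_force: [-0.4, 0.3, -1.3]
tool_pos: [0.6356, 0.0041, 0.0478]
contact_force: [0.5, 0.0, -2.1]
```

```bash
for i in 1 2 3; do python3 -m handwheel '[{"tx":0,"ty":0,"tz":0.5,"roll":0},{"tx":0,"ty":0,"tz":0,"roll":0}]' | grep -E 'pos|contact'; done
```

```text
tool_pos: [0.6356, 0.0041, 0.0473]
contact_force: [-1.3, 0.5, -2.4]
tool_pos: [0.6357, 0.0041, 0.0473]
contact_force: [-1.3, 0.2, 1.1]
tool_pos: [0.6357, 0.0041, 0.0472]
contact_force: [-4.2, -0.7, 5.3]
```

```bash
python3 -m handwheel '[{"tx":0,"ty":0,"tz":0,"roll":0},{"tx":0,"ty":0,"tz":0,"roll":0},{"tx":0,"ty":0,"tz":0,"roll":0},{"tx":0,"ty":0,"tz":0,"roll":0},{"tx":0,"ty":0,"tz":0,"roll":0}]' 80|tail -2; python3 -m handwheel '[{"tx":0,"ty":0,"tz":-20,"roll":0},{"tx":0,"ty":0,"tz":-40,"roll":0},{"tx":0,"ty":0,"tz":-40,"roll":0},{"tx":0,"ty":0,"tz":-40,"roll":0},{"tx":0,"ty":0,"tz":0,"roll":0},{"tx":0,"ty":0,"tz":0,"roll":0}]'|grep pos; python3 w.py w16
python3 col.py w16 blue .102; python3 col.py w16 orange .084
python3 -m handwheel '[{"tx":-27.6,"ty":-23.8,"tz":0,"roll":0},{"tx":-27.6,"ty":-23.8,"tz":0,"roll":0},{"tx":-27.6,"ty":-23.8,"tz":0,"roll":0},{"tx":-27.6,"ty":-23.8,"tz":0,"roll":0},{"tx":-27.6,"ty":-23.8,"tz":0,"roll":0},{"tx":-27.6,"ty":-23.8,"tz":0,"roll":0},{"tx":-27.6,"ty":-23.8,"tz":0,"roll":0},{"tx":0,"ty":0,"tz":0,"roll":0},{"tx":0,"ty":0,"tz":0,"roll":0}]' 85; python3 w.py w17; python3 col.py w17 black .116
```

```text
opening: 0.0803
grip_force: 0.0
tool_pos: [0.638, 0.0038, 0.191]
[-0.11  0.1   1.63  0.    1.4  -0.11]
blue [314.7 204. ] 904 [0.6356 0.0041]
orange [310.4  94.9] 801 [0.6322 0.0912]
t: 22.73
tool_pos: [0.4675, -0.19, 0.1839]
tool_rot: [-2.22, -2.217, 0.001]
contact_force: [0.7, 1.0, 0.3]
opening: 0.0847
grip_force: 0.0
[-0.53 -0.2   1.94  0.    1.41 -0.53]
black [223.  295.9] 1065 [ 0.3849 -0.2661]
black [320.5 213.7] 930 [ 0.469  -0.1898]
black [415.1 296.5] 778 [ 0.5505 -0.2664]
black [108.3 376.2] 489 [ 0.264  -0.3589]
black [561.7 270.1] 372 [ 0.6692 -0.24  ]
```

View pics/w17.png

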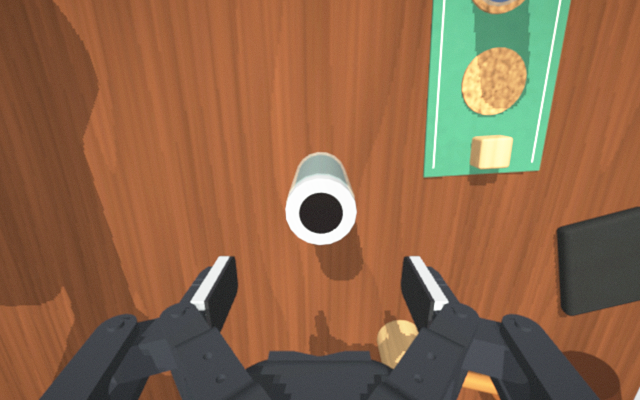

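Black lid at (321,213), centred between the open fingers; last pad free at (495,81). Blue is about 2 mm off its pad centre, which is fine. Grasp black.

```bash
python3 -m handwheel '[{"tx":0,"ty":0,"tz":32,"roll":0},{"tx":0,"ty":0,"tz":40,"roll":0},{"tx":0,"ty":0,"tz":40,"roll":0},{"tx":0,"ty":0,"tz":20,"roll":0},{"tx":0,"ty":0,"tz":0,"roll":0},{"tx":0,"ty":0,"tz":0,"roll":0}]'
python3 -m handwheel '[{"tx":0,"ty":0,"tz":0,"roll":0},{"tx":0,"ty":0,"tz":0,"roll":0},{"tx":0,"ty":0,"tz":0,"roll":0},{"tx":0,"ty":0,"tz":0,"roll":0},{"tx":0,"ty":0,"tz":0,"roll":0},{"tx":0,"ty":0,"tz":0,"roll":0},{"tx":0,"ty":0,"tz":0,"roll":0},{"tx":0,"ty":0,"tz":0,"roll":0}]' 40 35; python3 w.py w18; python3 held.py w18 320 328; python3 -c "
from fuse import *
a,E=load('w17');print([(h[0],atz(ray(pw,h[0],E),.006)) for h in holes(a,800)])"
```

```text
t: 23.28
tool_pos: [0.4688, -0.1877, 0.0526]
tool_rot: [-2.214, -2.223, 0.001]
contact_force: [0.3, -0.7, -0.2]
opening: 0.0848
grip_force: 0.0
t: 23.95
tool_pos: [0.471, -0.1903, 0.0569]
tool_rot: [2.217, 2.221, 0.002]
contact_force: [-1.5, 0.6, 7.3]
opening: 0.0572
grip_force: 31.5
[-0.53 -0.05  2.03  0.    1.16 -0.53]
w18 px [307.2 343.4] 5060.0 world [ 0.467  -0.1903  0.1158] tool [-0.0001 -0.0038 -0.0589] tcp [ 0.471  -0.1903  0.0569]
[((490.732421875, 151.42929077148438), array([ 0.65631201, -0.15985878,  0.006     ])), ((493.5391845703125, 80.7597885131836), array([ 0.64551817, -0.08772593,  0.006     ]))]
```

```bash
python3 -m handwheel '[{"tx":0,"ty":0,"tz":-20,"roll":0},{"tx":0,"ty":0,"tz":-40,"roll":0},{"tx":17.1,"ty":29.1,"tz":0,"roll":0},{"tx":17.1,"ty":29.1,"tz":0,"roll":0},{"tx":17.1,"ty":29.1,"tz":0,"roll":0},{"tx":17.1,"ty":29.1,"tz":0,"roll":0},{"tx":17.1,"ty":29.1,"tz":0,"roll":0},{"tx":17.1,"ty":29.1,"tz":0,"roll":0},{"tx":0,"ty":0,"tz":25,"roll":0},{"tx":0,"ty":0,"tz":15,"roll":0},{"tx":0,"ty":0,"tz":0,"roll":0},{"tx":0,"ty":0,"tz":0,"roll":0}]'; python3 -m handwheel '[{"tx":0,"ty":0,"tz":0,"roll":0},{"tx":0,"ty":0,"tz":0,"roll":0}]'|grep pos; python3 w.py w19
```

```text
t: 25.0
tool_pos: [0.6414, -0.0864, 0.072]
tool_rot: [-2.217, -2.22, 0.004]
contact_force: [0.2, -0.7, -1.9]
opening: 0.0572
grip_force: 34.3
tool_pos: [0.644, -0.0873, 0.0757]
[-0.25  0.25  1.67 -0.    1.22 -0.25]
```

View pics/w19.png

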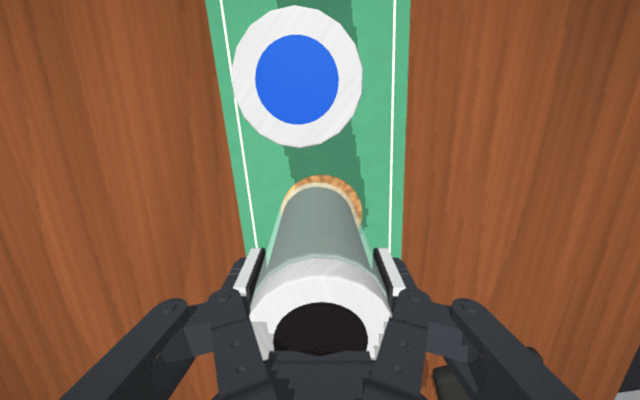

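Black jar held upright over the last pad, lid at (320,340), pad edge visible behind its foot, blue standing at (297,78). Lower it.

```bash
python3 -m handwheel '[{"tx":0,"ty":1,"tz":5,"roll":0},{"tx":0,"ty":0,"tz":4,"roll":0},{"tx":0,"ty":0,"tz":0,"roll":0},{"tx":0,"ty":0,"tz":0,"roll":0}]'|grep pos; for i in 1 2 3; do python3 -m handwheel '[{"tx":0,"ty":0,"tz":0.6,"roll":0},{"tx":0,"ty":0,"tz":0,"roll":0}]' | grep -E 'pos|contact'; done
```

```text
tool_pos: [0.6444, -0.0864, 0.0648]
tool_pos: [0.6449, -0.0865, 0.0648]
contact_force: [-0.2, 0.3, -3.3]
tool_pos: [0.6449, -0.0865, 0.0642]
contact_force: [0.4, 0.1, -2.0]
tool_pos: [0.6448, -0.0865, 0.0635]
contact_force: [-0.0, 0.4, -2.7]
```

```bash
for i in 1 2 3; do python3 -m handwheel '[{"tx":0,"ty":0,"tz":0.5,"roll":0},{"tx":0,"ty":0,"tz":0,"roll":0}]' | grep -E 'pos|contact'; done
```

```text
tool_pos: [0.6449, -0.0865, 0.0632]
contact_force: [-0.9, -0.7, -1.6]
tool_pos: [0.645, -0.0865, 0.0632]
contact_force: [-2.0, -0.1, 1.3]
tool_pos: [0.645, -0.0865, 0.0631]
contact_force: [-3.3, 1.0, 5.0]
```

Contact. Release, rise, and back off for a final look.

```bash
python3 -m handwheel '[{"tx":0,"ty":0,"tz":0,"roll":0},{"tx":0,"ty":0,"tz":0,"roll":0},{"tx":0,"ty":0,"tz":0,"roll":0},{"tx":0,"ty":0,"tz":0,"roll":0},{"tx":0,"ty":0,"tz":0,"roll":0}]' 82|tail -2; python3 -m handwheel '[{"tx":0,"ty":0,"tz":-20,"roll":0},{"tx":0,"ty":0,"tz":-40,"roll":0},{"tx":0,"ty":0,"tz":-40,"roll":0},{"tx":0,"ty":0,"tz":-40,"roll":0},{"tx":-35,"ty":0,"tz":0,"roll":0},{"tx":-35,"ty":-10,"tz":0,"roll":0},{"tx":-35,"ty":-10,"tz":0,"roll":0},{"tx":-35,"ty":-10,"tz":0,"roll":0},{"tx":-35,"ty":-10,"tz":0,"roll":0},{"tx":-35,"ty":-10,"tz":0,"roll":0},{"tx":0,"ty":0,"tz":0,"roll":0},{"tx":0,"ty":0,"tz":0,"roll":0}]'
python3 - <<'E'
from station import ctrl, optics
from fuse import *
I=[]
for n in("top","scene"):
    im,d=optics.get_image(n);np.savez(f'pics/{n}1.npz',im=im,d=d);I.append(im[:,:,::-1])
cv2.imwrite('pics/end.png',cv2.resize(cv2.vconcat(I),(480,600),interpolation=3))
T,S=[np.load(f'pics/{n}1.npz')['im'] for n in('top','scene')]
for nm,P,z in [('yellow',(.6292,.19),.066),('orange',(.633,.0928),.084),('blue',(.637,.0054),.102),('black',(.6457,-.0876),.122)]:
    r=[]
    for im,p in((T,pt),(S,ps)):
        E=np.linalg.inv(p['extrinsics']);q=p['mtx']@(E@np.r_[P,z,1])[:3];r.append(ray(p,blob(im,[int(v) for v in (q/q[2])[:2]])[0]))
    X,e=tri(r);print(nm,X.round(4),e.round(4),'off pad mm',((X[:2]-P)*1e3).round(1))
E
```

```text
opening: 0.0818
grip_force: 0.0
t: 27.97
tool_pos: [0.5946, -0.2984, 0.2018]
tool_rot: [-2.223, -2.22, -0.0]
contact_force: [-0.2, 0.3, 0.5]
opening: 0.0822
grip_force: 0.0
yellow [0.6295 0.1898 0.0639] 0.0002 off pad mm [ 0.3 -0.2]
orange [0.6325 0.0902 0.0821] 0.0003 off pad mm [-0.5 -2.6]
blue [0.6359 0.0024 0.0999] 0.0004 off pad mm [-1.1 -3. ]
black [ 0.6437 -0.0875  0.1194] 0.0002 off pad mm [-2.   0.1]
```

View pics/end.png

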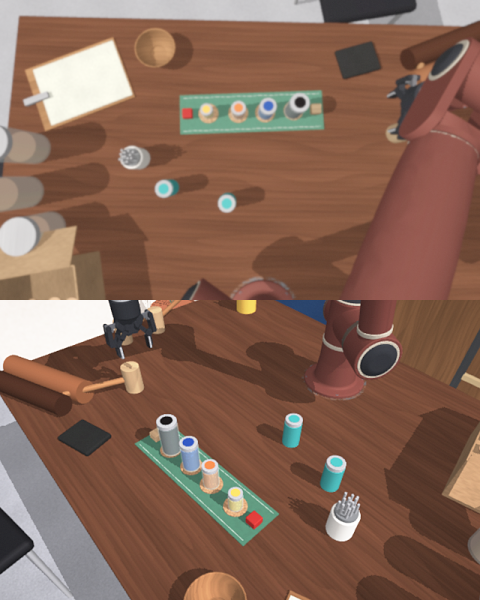

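All four jars stand upright on their pads in the right order: yellow by the red block (≈207,112 in the top half), then orange (238), blue (267) and black (300,102). The pot is undisturbed at (133,157) and the robot is clear. Offsets are within about 3 mm, so I hand it in.

```bash
python3 -c "
from station import ctrl; print(ctrl.finish_job())"
```

```text
the job is handed in; nothing more can be done
None
```

The four jars stand upright and free on the pads in height order, yellow at the red block through orange and blue to black, each within about 3 mm of its pad centre by the final camera check; the stamp pot was left alone, and the job was handed in at about 28 s (no verdict was returned).

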